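Nest the craft pots and key the knurled cover onto its sprung dock

TASK

Put the empty craft pots away on the dock, mouth down and in size order: stand the small yellow pot on the spigot, then the green pot over it, then the knurled orange cover over both. Turn the cover until the keyways hidden inside it drop over the dock's pins, then push it fully home against the spring and finish while still gripping it and holding it pressed home (do not let go). Leave the bowl, the spool and the book where they are.

Things in the scene. Friction and masses are not known exactly. Their poses are not given: they have to be found in the camera images.
- dock: Fixed round white dock: disc 116 mm diameter, 8 mm thick, on the table; origin at the centre of its underside (table height), z up. On its axis stands a grey spigot, 45 mm diameter, its flat top 36 mm above the table (upper 4 mm tapered to 41 mm diameter); on that a tapering centring stub, 19 mm diameter, 8 mm high. Round the spigot's foot lies a steel spring ring, 62 mm diameter.
- pins (a point): Point on the dock's axis, 27 mm above the table, level with three brass pins, 6 mm thick, that stick out from the spigot's side 120 degrees apart to 28 mm from the axis (they fill 24 to 30 mm height). The angle at which the pins stand differs every time and is NOT given by this point's or the dock's yaw: find it by feel or by sight.
- spring_ring (a joint): Steel spring ring round the foot of the spigot: how far it is pressed down, in m; 0 = free (its top 20 mm above the table), 0.008 = pressed to its stop (top 12 mm above the table). The spring pushes up with 2.8 N at 0 and 8.4 N at the stop, and pushes the cover (1.4 N) back up if it is let go.
- small_pot: Small yellow round pot, standing mouth down: 28 mm outside, 22 mm inside diameter, 32 mm high, closed top 4 mm thick; origin at the centre of its mouth (the underside), z up. About 30 g. Its mouth goes over the stub and its rim stands on the spigot's flat top.
- mid_pot: Green round pot, standing mouth down: 40 mm outside, 34 mm inside diameter, 40 mm high, closed top 4 mm thick; origin at the centre of its mouth (the underside), z up. About 50 g. It goes over the small pot, its rim too standing on the spigot's flat top.
- cover: Knurled orange cover (the collar): round cap standing mouth down, 62 mm diameter (64 mm over the black knurls), 75 mm high, closed top 5 mm thick, 110 to 170 g; knurled band 36 to 70 mm above its mouth. Origin at the centre of its mouth (the underside), z up. Over the spigot: mouth 30 mm above the table = resting on the pins, 20 mm = touching the spring ring, 12 mm = home.
- keyways (a point): Point on the cover's axis, 11 mm above its mouth. Here, inside, is a lip 22 mm high, 48 mm bore, with three keyways 120 degrees apart (one along the body's +x), about 12 mm wide, deep enough for the pins and hidden by the outer skin. At a wrong angle the lip stops on the pins; within about 0.1 rad of a right angle (every 120 degrees, either way round) it can drop over them.
- button_bowl: Bystander: white bowl of buttons, 88 mm diameter, 35 mm high; origin at the centre of its underside.
- spool: Bystander: purple thread spool standing upright, 32 mm diameter, 45 mm high; origin at the centre of its underside.
- book: Bystander: thick orange book lying flat, 154 x 214 x 36 mm; origin at the centre of its underside.
Things that resemble listed ones, but are neither listed nor needed, are in the scene too. There is more than one size of the dock; the job needs the smallest. Of the things that look like the mid_pot, take the one that is farthest from the robot's base at the start.

How it is judged:
On the way, in this order (a step that is already met when the one before it is completed fails the run):
1. the small pot stands mouth down over the stub on the spigot, released (horizontal distance between small_pot and dock below 0.005 m and z of small_pot in the frame of dock between 0.033 and 0.0395 m and angle between small_pot's own z axis and vertical below 0.08 rad and contact force between small_pot and the fingers below 0.1 N), for 0.2 s.
2. the green pot stands mouth down over the small pot, released (horizontal distance between mid_pot and dock below 0.008 m and z of mid_pot in the frame of dock between 0.033 and 0.0395 m and angle between each of mid_pot, small_pot's own z axis and vertical below 0.08 rad and horizontal distance between small_pot and dock below 0.005 m and z of small_pot in the frame of dock between 0.033 and 0.0395 m and contact force between mid_pot and the fingers below 0.1 N), for 0.2 s.
3. the cover's keyways have dropped over the pins, the pots nested inside (horizontal distance between cover and dock below 0.004 m and angle between cover's own z axis and vertical below 0.06 rad and horizontal distance between small_pot and dock below 0.005 m and z of small_pot in the frame of dock between 0.033 and 0.0395 m and angle between each of small_pot, mid_pot's own z axis and vertical below 0.08 rad and horizontal distance between mid_pot and dock below 0.008 m and z of mid_pot in the frame of dock between 0.033 and 0.0395 m and z of cover in the frame of dock below 0.024 m), for 0.1 s.
At the end, for the whole second after the job is handed in: For the last second: fingers on the cover (over 2 N); its mouth under 14.5 mm above the table, within 4 mm of the dock axis, tilt under 0.06 rad; spring ring down over 6 mm; inside, small pot (within 5 mm of the axis) and green pot over it (within 8 mm) upright on the spigot top (horizontal distance between cover and dock below 0.004 m and angle between cover's own z axis and vertical below 0.06 rad and horizontal distance between small_pot and dock below 0.005 m and z of small_pot in the frame of dock between 0.033 and 0.0395 m and angle between each of small_pot, mid_pot's own z axis and vertical below 0.08 rad and horizontal distance between mid_pot and dock below 0.008 m and z of mid_pot in the frame of dock between 0.033 and 0.0395 m and z of cover in the frame of dock below 0.0145 m and value of joint spring_ring above 0.006 m and contact force between cover and the fingers above 2 N and linear speed of cover below 0.02 m/s); the arm keeps its last pose, push and grip.
It fails at once if the bowl is moved more than 20 mm (distance of button_bowl from where it was at the start of the episode above 0.02 m).
It fails at once if the spool is moved more than 20 mm (distance of spool from where it was at the start of the episode above 0.02 m).
It fails at once if the book is moved more than 20 mm (distance of book from where it was at the start of the episode above 0.02 m).
It also fails if it takes over 72 s, if anything falls off the work surface, if the arm or the gripper's body presses on something with over 40 N, if the wrist force passes 120 N, or if a joint passes its speed limit or range.

ROBOT

A 6-joint arm with a two-finger parallel gripper is mounted at the origin on the work surface. World frame = base frame: x ahead of the robot, y to its left, z up, the work surface at z = 0. Lengths are in m, angles in rad, forces in N, time in s.
With the tool pointing down it reaches from about 0.25 to 0.775 m from the base axis. Payload 8.9 kg.
Tool frame: the origin (TCP) lies at the very end of the fingers, on their centre line; the grasp point (between the pads) lies 19 mm behind it; x points along the fingers, y is the direction in which the jaws open and shut, and the axes are right-handed (so a half turn about x gives the same grasp; the last joint's range is limited). The gripper opens to 85 mm and grips with 20 to 120 N. Pads are 22 mm wide; open, the fingers measure 114 mm over their backs; the gripper's body (76 mm by 85 mm) begins 54 mm behind the grasp point. The pads swing forward as they close: fully open they stand 13 mm farther back than shut.
Start: joints at [1.023, 0.291, -0.153, 1.127, 0, 1.431], TCP at [0.209, 0.482, 0.193] pointing down, gripper open.
Joint ranges: [-2.52, 2.52], [-0.91, 1.74], [-1.3, 1.37], [-1.96, 2.02], [-1.52, 1.47], [-3.14, 3.14]. Speed limits (rad/s): [2.22, 2.22, 2.79, 3.14, 3.14, 3.14].

INTERFACE

Orientations are given as [roll, pitch, yaw] about the fixed x, y, z axes, in that order (R = Rz(yaw) Ry(pitch) Rx(roll)).
In Python, from cell import bot gives the robot as it stands. The module is installed in compiled form; this text tells all that it offers.
- The arm moves only by the shell command python3 -m crank 'ROWS' [FORCE]. ROWS is text: rows parted by semicolons, each of 5 numbers parted by spaces: the finger opening in m, from 0 to 0.0854, then the shift along the world's x, y, z in m, then the turn about the world's z in degrees. In form: jaw dx dy dz roll; .... A call has 1 to 20 rows; each row shifts and turns the commanded pose from where the row before left it; what a row does not reach is not made up. A row lasts 1/10 s, in which the tool goes at most 50 mm and 8.59 degrees, less where a joint would pass 70% of its speed; a pose out of reach is approached as far as the arm can. A call is refused whole if a number of a shift passes 0.05 or a number of a turn 8.59, either way. A call with a gripper value outside its range is refused whole. The fingers move at their own pace and stop on an object; FORCE is the grip in N (left out, the last holds). Time passes only in rows, so rows that do not move let the fingers close. It gives the time, the measured TCP pose, the force and the opening at its end, in the units of the state.
- bot.get_obs(): the state, without advancing time (a new reading comes with each control period).
- bot.grab_frame(name): name is "scene" or "side" or "wrist"; returns (picture, depth): 420x560x3 uint8, blue, green, red; 420x560 float32, m along the optical axis (not along the pixel's ray), 0 where there is no reading.
- bot.calibration(name): a dict with "K" (3x3 intrinsics, pixels), "rvec" (rotation vector, rad) and "tvec" (3), from world to camera coordinates, as OpenCV has them. Camera axes: x right, y down, z forward; pixel columns grow to the right and rows downward; lengths in m; the calibration is good to about 2 mm. A picture is of the moment at which its call begins: read the wrist's pose just before it. calibration takes no time and is no camera call; for the wrist camera it gives the pose at the moment of the call.
- bot.finish_job(): hands the job in, once; it reports no verdict.
The state is a dict: "t": time; "qpos": joint angles; "qd": joint speeds; "joint_efforts": joint torques, N m; "tool_pos": TCP position; "ee_rot": TCP orientation; "force": force on the tool from outside, world axes, zero at the start; "wrist_torque": the same for the moment, N m; "width": opening from 0.0 (shut) to 1.0 (fully open).
Only numpy, scipy, OpenCV 4.12 (cv2) and the standard library are available. Lean on these libraries where they do the work, as an engineer would, in place of code of your own. Each camera call takes 0.05 s, during which the arm holds its last target. There are 200 camera calls.

## Working session

There is one attempt and no reset: what is moved stays moved. The work goes in short steps, Python scripts to look and compute and a shell command to move; the robot and the scene stay as the last step left them, time stands still between calls to the robot, and variables do not carry over. Pictures are saved under pics/ and viewed, about 8 in all and at most 12, crops included, and the job is handed in when it is done.

```bash
mkdir -p pics
cat > h.py <<'E'
import numpy as np,cv2
from cell import bot
def grab(n):
    c=bot.calibration(n); im,d=bot.grab_frame(n); return im,d,c
def pts(d,c):
    K=np.array(c["K"],float);R=cv2.Rodrigues(np.array(c["rvec"],float))[0];t=np.array(c["tvec"],float).ravel()
    v,u=np.mgrid[:d.shape[0],:d.shape[1]]
    P=np.stack([(u-K[0,2])/K[0,0]*d,(v-K[1,2])/K[1,1]*d,d],-1)
    P=(P-t)@R; P[d<=0]=np.nan
    return P
def ray(u,v,c,z):
    K=np.array(c["K"],float);R=cv2.Rodrigues(np.array(c["rvec"],float))[0];t=np.array(c["tvec"],float).ravel()
    o=-R.T@t; r=R.T@np.linalg.solve(K,[u,v,1.]); return o+r*(z-o[2])/r[2]
E
python3 - <<'E'
from h import *
o=bot.get_obs();print(o)
for n in("scene","side"):
    im,d,c=grab(n);cv2.imwrite(f"pics/{n}0.png",im);np.savez(f"{n}0.npz",im=im,d=d,**{k:np.array(c[k]) for k in c})
    R=cv2.Rodrigues(np.array(c["rvec"],float))[0];print(n,-R.T@np.array(c["tvec"]).ravel(),(d>0).mean())
E
```

```text
{'t': 0.0, 'qpos': array([ 1.02270473e+00,  2.91296176e-01, -1.54128887e-01,  1.12670318e+00,
       -3.36139566e-06,  1.43152989e+00]), 'qd': array([ 0.00041975,  0.00112211,  0.00141793,  0.00025909,  0.00012009,
       -0.00042577]), 'joint_efforts': array([ 2.79569103e-04, -5.37140715e+01,  3.31374085e+01,  1.59584888e-02,
       -1.75705018e-04,  2.86815146e-05]), 'tool_pos': array([0.20842554, 0.48131612, 0.19202313]), 'ee_rot': array([-1.70753905,  1.5694644 , -2.1163642 ]), 'force': array([ 0.47916588, -0.3828395 , -0.07076845]), 'wrist_torque': array([0.00175865, 0.03891539, 0.03354266]), 'width': 0.9992380441407157}
scene [1.00872971 0.48700638 0.54739186] 0.995625
side [ 0.27438303 -0.69721552  0.5277492 ] 0.9958630952380952
```

View pics/scene0.png

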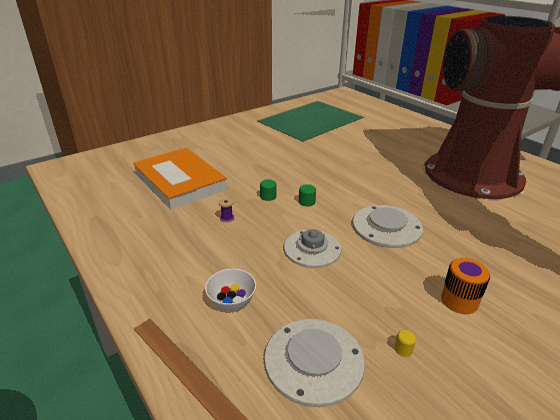

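View pics/side0.png

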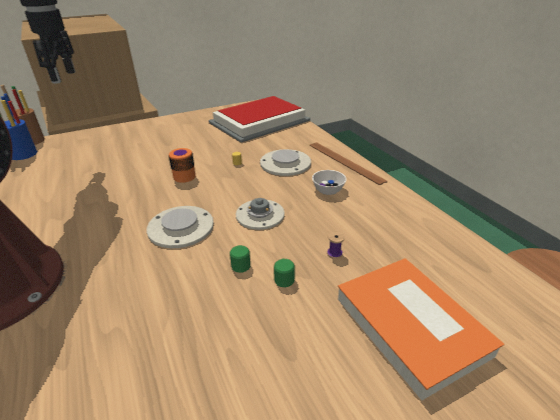

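The scene view shows the small dock at (313,243), green pots at (268,190) and (307,195), the cover at (465,285) and the yellow pot at (405,343). The side view agrees: dock (260,212), greens (240,259) and (284,272), cover (182,165), yellow pot (237,159). Next I'll measure these.

```bash
cat > m.py <<'E'
from h import *
for n in("scene","side"):
    z=np.load(n+"0.npz");im,d=z["im"],z["d"];c={k:z[k] for k in("K","rvec","tvec")}
    P=pts(d,c);hsv=cv2.cvtColor(im,cv2.COLOR_BGR2HSV)
    tabl=(P[...,0]>0.1)&(P[...,0]<.9)&(abs(P[...,1])<.8)&(P[...,2]>0.012)&(P[...,2]<.1)
    for nm,lo,hi in(("green",(50,100,30),(85,255,255)),("yellow",(22,150,80),(34,255,255)),("orange",(3,180,80),(16,255,255)),("purple",(125,80,20),(160,255,255)),("grey",(0,0,40),(180,60,255))):
        m=(cv2.inRange(hsv,lo,hi)>0)&tabl
        k,l,s,ce=cv2.connectedComponentsWithStats(m.astype(np.uint8))
        for i in range(1,k):
            if s[i,4]<40: continue
            Q=P[l==i];zt=np.nanpercentile(Q[:,2],97);T=Q[Q[:,2]>zt-.003]
            cx,r=cv2.minEnclosingCircle(T[:,:2].astype(np.float32))
            print(n,nm,ce[i].round(),s[i,4],"ztop %.3f"%zt,"circ",np.round(cx,3),round(r,4),"mean",T[:,:2].mean(0).round(3))
E
python3 m.py
```

```text
scene green [268. 188.] 254 ztop 0.043 circ [ 0.509 -0.226] 0.0175 mean [ 0.509 -0.227]
scene green [307. 194.] 274 ztop 0.043 circ [ 0.447 -0.153] 0.0178 mean [ 0.449 -0.153]
scene yellow [234. 287.] 46 ztop 0.019 circ [0.743 0.002] 0.0074 mean [0.743 0.002]
scene yellow [405. 341.] 357 ztop 0.035 circ [0.597 0.258] 0.014 mean [0.597 0.259]
scene orange [180. 172.] 2046 ztop 0.039 circ [ 0.65  -0.419] 0.1283 mean [ 0.646 -0.412]
scene orange [465. 285.] 1077 ztop 0.078 circ [0.436 0.249] 0.0309 mean [0.44  0.251]
scene purple [226. 212.] 101 ztop 0.037 circ [ 0.638 -0.202] 0.0088 mean [ 0.639 -0.2  ]
scene purple [470. 268.] 237 ztop 0.079 circ [0.436 0.249] 0.0181 mean [0.436 0.249]
scene purple [241. 293.] 50 ztop 0.019 circ [0.739 0.019] 0.0086 mean [0.74  0.019]
scene grey [171. 172.] 448 ztop 0.040 circ [ 0.667 -0.42 ] 0.0639 mean [ 0.668 -0.418]
scene grey [184. 191.] 584 ztop 0.031 circ [ 0.648 -0.387] 0.103 mean [ 0.667 -0.332]
scene grey [387. 223.] 1589 ztop 0.029 circ [0.369 0.024] 0.0407 mean [0.37  0.025]
scene grey [313. 241.] 529 ztop 0.046 circ [ 0.552 -0.011] 0.009 
[... 829 characters left out ...]
 0.0168 mean [0.433 0.25 ]
side purple [335. 247.] 86 ztop 0.034 circ [ 0.628 -0.215] 0.0092 mean [ 0.627 -0.218]
side grey [254. 122.] 890 ztop 0.040 circ [0.763 0.514] 0.1507 mean [0.722 0.46 ]
side grey [285. 156.] 305 ztop 0.026 circ [0.717 0.191] 0.0406 mean [0.717 0.19 ]
side grey [328. 180.] 494 ztop 0.034 circ [0.752 0.012] 0.0452 mean [0.754 0.011]
side grey [259. 207.] 365 ztop 0.042 circ [ 0.547 -0.015] 0.0083 mean [ 0.547 -0.015]
side grey [178. 219.] 634 ztop 0.026 circ [0.365 0.025] 0.0417 mean [0.366 0.023]
side grey [425. 310.] 1727 ztop 0.036 circ [ 0.665 -0.421] 0.0633 mean [ 0.665 -0.425]
side grey [402. 351.] 845 ztop 0.026 circ [ 0.571 -0.423] 0.1039 mean [ 0.571 -0.439]
```

```bash
python3 -m crank '0.0854 .0386 -.0226 0 0;0.0854 .0386 -.0226 0 0;0.0854 .0386 -.0226 0 0;0.0854 .0386 -.0226 0 0;0.0854 .0386 -.0226 0 0;0.0854 .0386 -.0226 0 0;0.0854 .0386 -.0226 0 0;0.0854 .0386 -.0226 0 0;0.0854 .0386 -.0226 0 0;0.0854 .0386 -.0226 0 0;0.0854 0 0 0 0;0.0854 0 0 0 0' 30
cat >> h.py <<'E'
from scipy.spatial.transform import Rotation as Ro
def pose():
    o=bot.get_obs();M=Ro.from_euler("xyz",o["ee_rot"]).as_matrix()
    print("t %.2f tcp"%o["t"],o["tool_pos"].round(4),"x",M[:,0].round(3),"y",M[:,1].round(3),"q",o["qpos"].round(2),"F",o["force"].round(2),"w",round(o["width"]*85.4,1));return o,M
E
python3 - <<'E'
from h import *
pose();im,d,c=grab("wrist");cv2.imwrite("pics/w1.png",im)
R=cv2.Rodrigues(np.array(c["rvec"],float))[0];print(-R.T@np.array(c["tvec"]).ravel(),R.round(2))
P=pts(d,c);hsv=cv2.cvtColor(im,cv2.COLOR_BGR2HSV);m=(cv2.inRange(hsv,(22,150,80),(34,255,255))>0)
Q=P[m];Q=Q[(Q[:,2]>.02)&(Q[:,2]<.05)];print(m.sum(),np.percentile(Q,[3,50,97],axis=0).round(4));T=Q[Q[:,2]>np.percentile(Q[:,2],90)-.003];print(cv2.minEnclosingCircle(T[:,:2].astype(np.float32)))
E
```

```text
t: 1.3
tool_pos: [0.5949, 0.2549, 0.1915]
ee_rot: [-2.554, 1.569, -2.965]
force: [-0.6, -0.1, -0.5]
width: 1.002
t 1.30 tcp [0.5949 0.2549 0.1915] x [-0.002 -0.    -1.   ] y [ 0.399  0.917 -0.001] q [0.29 0.53 0.22 1.26 0.   0.7 ] F [-0.61 -0.14 -0.45] w 85.5
[0.52491483 0.28446304 0.37358777] [[ 0.4   0.92 -0.  ]
 [ 0.88 -0.38  0.3 ]
 [ 0.27 -0.12 -0.95]]
367 [[0.5822 0.2484 0.0246]
 [0.5925 0.2594 0.0325]
 [0.6038 0.2693 0.0339]]
((0.5940532088279724, 0.25829172134399414), 0.012642168439924717)
```

View pics/w1.png

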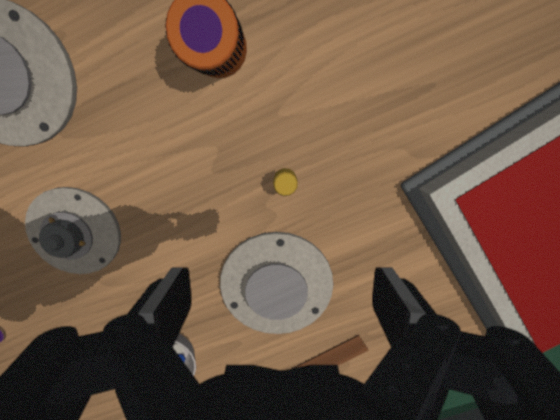

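The wrist view shows the yellow pot at (285,182) between the fingers, clear of the decoy dock, and the target dock at (62,235). The pot measures (0.594, 0.258), which agrees with the fixed cameras. I'll go down, squeeze, turn 90° and squeeze again so it's centred both ways.

```bash
python3 -m crank '0.07 -.001 .003 -.045 0;0.07 0 0 -.045 0;0.06 0 0 -.045 0;0.06 0 0 -.035 0;0.06 0 0 -.0135 0;0.06 0 0 0 0;0.02 0 0 0 0;0.02 0 0 0 0;0.02 0 0 0 0;0.02 0 0 0 0;0.02 0 0 0 0;0.02 0 0 0 0;0.02 0 0 0 0' 20
python3 -m crank '0.05 0 0 0 0;0.05 0 0 0 0;0.05 0 0 0 0;0.05 0 0 0 8.5;0.05 0 0 0 8.5;0.05 0 0 0 8.5;0.05 0 0 0 8.5;0.05 0 0 0 8.5;0.05 0 0 0 8.5;0.05 0 0 0 8.5;0.05 0 0 0 8.5;0.05 0 0 0 8.5;0.05 0 0 0 8.5;0.05 0 0 0 5;0.02 0 0 0 0;0.02 0 0 0 0;0.02 0 0 0 0;0.02 0 0 0 0;0.02 0 0 0 0;0.02 0 0 0 0' 20
python3 -c "
from h import *
pose()"
```

```text
t: 2.65
tool_pos: [0.5937, 0.2587, 0.0091]
ee_rot: [3.122, 1.571, 2.713]
force: [0.2, 0.5, 0.3]
width: 0.232
t: 4.65
tool_pos: [0.5937, 0.2587, 0.0091]
ee_rot: [2.277, 1.571, -2.845]
force: [-0.2, 0.5, 0.1]
width: 0.232
t 4.65 tcp [0.5937 0.2587 0.0091] x [-0. -0. -1.] y [-0.917  0.398  0.   ] q [ 0.3   0.66 -0.05  0.85  0.   -0.86] F [-0.2   0.47  0.05] w 19.8
```

Width is 19.8 mm, which is the commanded value and not the pot's 28 mm, so I may have missed it. Looking.

Run:
```python
from h import *
a,_,c=grab("scene");b,d,cw=grab("wrist")
s=cv2.resize(a[290:400,340:480],None,fx=3,fy=3)
out=np.zeros((420,800,3),np.uint8);out[:330,:420]=s;w=cv2.resize(b[:,60:],None,fx=.76,fy=.76);out[:w.shape[0],420:420+w.shape[1]]=w[:,:380]
cv2.imwrite("pics/c2.png",out)
```

```text
(no output)
```

View pics/c2.png

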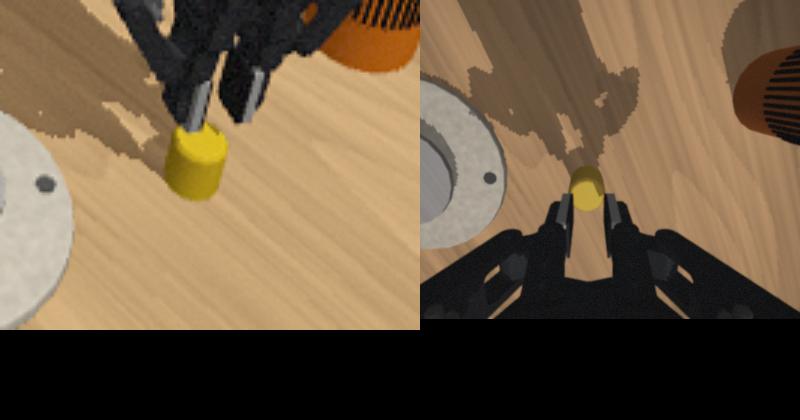

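The pot stands untouched at about (405,343) in the scene view. The fingertips look as if they're above or behind it, so I'll measure the fingertips by depth.

Run:
```python
from h import *
pose()
for n in("scene","wrist","side"):
    im,d,c=grab(n);P=pts(d,c);hsv=cv2.cvtColor(im,cv2.COLOR_BGR2HSV)
    g=np.hypot(P[...,0]-.594,P[...,1]-.2585)<.05
    dk=(hsv[...,2]<110)&(hsv[...,1]<90)&g&(P[...,2]>.005)&(P[...,2]<.12)
    Q=P[dk];
    if len(Q)<5: print(n,len(Q));continue
    o=np.argsort(Q[:,2])[:25];print(n,len(Q),"low",Q[o].mean(0).round(4),Q[:,2].min().round(4))
    y=(cv2.inRange(hsv,(22,150,50),(34,255,255))>0)&g;Q=P[y];Q=Q[Q[:,2]>.01];print("  yel",len(Q),np.percentile(Q,[5,50,95],axis=0).round(4).tolist())
    for h in np.arange(0.01,.1,.01):
        q=P[dk&(abs(P[...,2]-h)<.005)]
        if len(q):print("   h%.2f"%h,len(q),q.min(0).round(3),q.max(0).round(3))
```

```text
t 4.75 tcp [0.5937 0.2587 0.0091] x [-0. -0. -1.] y [-0.918  0.398  0.   ] q [ 0.3   0.66 -0.05  0.85  0.   -0.86] F [-0.19  0.7  -0.03] w 20.0
scene 1050 low [0.5928 0.2608 0.0537] 0.0499
  yel 349 [[0.5882, 0.2506, 0.0123], [0.6029, 0.2623, 0.0302], [0.6088, 0.2712, 0.0344]]
   h0.05 17 [0.581 0.254 0.05 ] [0.612 0.272 0.055]
   h0.06 82 [0.574 0.244 0.055] [0.619 0.273 0.065]
   h0.07 95 [0.575 0.243 0.065] [0.618 0.274 0.075]
   h0.08 89 [0.574 0.248 0.075] [0.618 0.273 0.085]
   h0.09 103 [0.567 0.252 0.085] [0.621 0.278 0.095]
wrist 17643 low [0.5876 0.2485 0.053 ] 0.052
  yel 1728 [[0.5831, 0.2449, 0.0162], [0.5933, 0.2544, 0.0323], [0.6029, 0.2666, 0.0336]]
   h0.05 53 [0.573 0.242 0.052] [0.609 0.26  0.055]
   h0.06 554 [0.569 0.241 0.055] [0.612 0.269 0.065]
   h0.07 753 [0.569 0.241 0.065] [0.612 0.269 0.075]
   h0.08 760 [0.569 0.241 0.075] [0.612 0.273 0.085]
   h0.09 1589 [0.552 0.231 0.085] [0.625 0.272 0.095]
side 331 low [0.5859 0.2534 0.0559] 0.0508
  yel 60 [[0.5809, 0.2441, 0.011], [0.59, 0.2484, 0.0241], [0.602, 0.2584, 0.0309]]
   h0.05 8 [0.573 0.241 0.051] [0.601 0.264 0.055]
   h0.06 32 [0.569 0.242 0.055] [0.609 0.271 0.064]
   h0.07 24 [0.57  0.242 0.065] [0.611 0.262 0.074]
   h0.08 35 [0.57  0.241 0.076] [0.613 0.271 0.084]
   h0.09 47 [0.553 0.23  0.086] [0.626 0.268 0.095]
```

All three cameras put the fingertips at z≈0.051, while the tool pose reports 0.009. The reported height is therefore about 40 mm too low, though xy agrees. I'll trust the measured tips: open, lower 30 mm and check.

```bash
python3 -m crank '0.05 0 0 0 0;0.05 0 0 0 0;0.05 0 0 0 0;0.05 0 0 -.015 0;0.05 0 0 -.015 0;0.05 0 0 0 0' 20
cat >> h.py <<'E'
def tips(xy=None,names=("scene","wrist","side")):
    o,M=pose();xy=o["tool_pos"][:2] if xy is None else xy
    for n in names:
        im,d,c=grab(n);P=pts(d,c);hsv=cv2.cvtColor(im,cv2.COLOR_BGR2HSV)
        g=np.hypot(P[...,0]-xy[0],P[...,1]-xy[1])<.06
        dk=(hsv[...,2]<110)&(hsv[...,1]<90)&g&(P[...,2]>.01)&(P[...,2]<.3)
        z=np.sort(P[dk][:,2]);print(n,"tip z low",z[:40:13].round(4) if len(z) else None)
E
python3 -c "
from h import *
tips()"
```

```text
t: 5.5
tool_pos: [0.5918, 0.2581, -0.0233]
ee_rot: [2.29, 1.567, -2.832]
force: [0.3, 0.5, 0.6]
width: 0.588
t 5.50 tcp [ 0.5918  0.2581 -0.0233] x [-0.004 -0.001 -1.   ] y [-0.918  0.398  0.003] q [ 0.3   0.7  -0.08  0.79 -0.   -0.86] F [0.31 0.53 0.63] w 50.2
scene tip z low [0.0198 0.0246 0.0268 0.0288]
wrist tip z low [0.0226 0.0238 0.0244 0.0248]
side tip z low [0.021  0.0294 0.0359 0.04  ]
```

```bash
python3 -m crank '0.05 0 0 -.010 0;0.05 0 0 0 0;0.02 0 0 0 0;0.02 0 0 0 0;0.02 0 0 0 0;0.02 0 0 0 0;0.02 0 0 0 0;0.05 0 0 0 0;0.05 0 0 0 0;0.05 0 0 0 0' 20
python3 -m crank '0.05 0 0 0 -8.5;0.05 0 0 0 -8.5;0.05 0 0 0 -8.5;0.05 0 0 0 -8.5;0.05 0 0 0 -8.5;0.05 0 0 0 -8.5;0.05 0 0 0 -8.5;0.05 0 0 0 -8.5;0.05 0 0 0 -8.5;0.05 0 0 0 -8.5;0.05 0 0 0 -5;0.02 0 0 0 0;0.02 0 0 0 0;0.02 0 0 0 0;0.02 0 0 0 0;0.02 0 0 0 0;0.02 0 0 0 0' 20
python3 - <<'E'
from h import *
tips()
im,d,c=grab("wrist");P=pts(d,c);hsv=cv2.cvtColor(im,cv2.COLOR_BGR2HSV);m=(cv2.inRange(hsv,(22,150,50),(34,255,255))>0)
Q=P[m];Q=Q[(Q[:,2]>.02)];print(m.sum(),np.percentile(Q,[3,50,97],axis=0).round(4))
E
```

```text
t: 6.65
tool_pos: [0.5937, 0.2587, -0.0309]
ee_rot: [2.364, 1.571, -2.757]
force: [-0.8, -0.2, -0.3]
width: 0.588
t: 8.35
tool_pos: [0.5938, 0.2588, -0.0308]
ee_rot: [0.759, 1.571, 0.351]
force: [-1.1, 0.0, 2.2]
width: 0.329
t 8.35 tcp [ 0.5938  0.2588 -0.0308] x [ 0.  0. -1.] y [0.397 0.918 0.   ] q [ 0.3   0.71 -0.09  0.77  0.    0.71] F [-1.08  0.02  2.22] w 28.1
scene tip z low [0.0102 0.0167 0.0186 0.0206]
wrist tip z low [0.0115 0.0128 0.0134 0.0137]
side tip z low [0.01   0.0179 0.0217 0.0277]
2444 [[0.5799 0.2474 0.0219]
 [0.5891 0.2596 0.0323]
 [0.6019 0.2708 0.0335]]
```

Gripped at 28.1 mm, centred at (0.5938, 0.2588), with the mouth on the table at reported z −0.0308. The fixed cameras' dock estimate, corrected by the bias seen on this pot, is about (0.5485, −0.0105). I'll lift, move over and look from close by.

```bash
python3 -m crank '0.02 0 0 .03 0;0.02 0 0 .04 0;0.02 0 0 .05 0;0.02 -.0075 -.045 0 0;0.02 -.0075 -.045 0 0;0.02 -.0075 -.045 0 0;0.02 -.0075 -.045 0 0;0.02 -.0075 -.045 0 0;0.02 -.0075 -.0445 0 0;0.02 0 0 0 0;0.02 0 0 0 0' 20
python3 - <<'E'
from h import *
o,M=pose()
im,d,c=grab("wrist");cv2.imwrite("pics/w3.png",im);P=pts(d,c);hsv=cv2.cvtColor(im,cv2.COLOR_BGR2HSV)
# disc: light points at z~8mm near dock
g=np.hypot(P[...,0]-.5485,P[...,1]+.0105)<.075
m=g&(P[...,2]>.004)&(P[...,2]<.013);Q=P[m];print(len(Q),np.percentile(Q,[1,50,99],axis=0).round(4).tolist())
# disc outer contour via colour + ray onto z=.008
mm=((hsv[...,1]<60)&(hsv[...,2]>90)&g).astype(np.uint8)
cs,_=cv2.findContours(mm,cv2.RETR_EXTERNAL,cv2.CHAIN_APPROX_NONE);k=max(cs,key=cv2.contourArea)
W=np.array([ray(p[0][0],p[0][1],c,.008)[:2] for p in k])
from scipy.optimize import least_squares
r=least_squares(lambda q:np.hypot(W[:,0]-q[0],W[:,1]-q[1])-.058,[.5485,-.0105],loss="soft_l1",f_scale=.001);print("fit R=58:",r.x.round(4),np.abs(r.fun).mean(),len(W))
y=cv2.inRange(hsv,(22,150,50),(34,255,255))>0;Q=P[y];print("yel",np.percentile(Q,[3,50,97],axis=0).round(4).tolist())
E
```

```text
t: 9.65
tool_pos: [0.5486, -0.0116, 0.089]
ee_rot: [2.183, 1.57, 1.772]
force: [0.5, -0.9, -0.5]
width: 0.321
t 9.65 tcp [ 0.5486 -0.0116  0.089 ] x [-0.  0. -1.] y [0.4   0.917 0.   ] q [-0.15  0.41 -0.26  0.9   0.    0.26] F [ 0.48 -0.85 -0.49] w 27.4
7974 [[0.4944, -0.0676, 0.0069], [0.533, -0.0014, 0.0086], [0.6008, 0.0416, 0.0102]]
fit R=58: [ 0.5488 -0.013 ] 0.0039602072027859975 392
yel [[nan, nan, nan], [nan, nan, nan], [nan, nan, nan]]
```

View pics/w3.png

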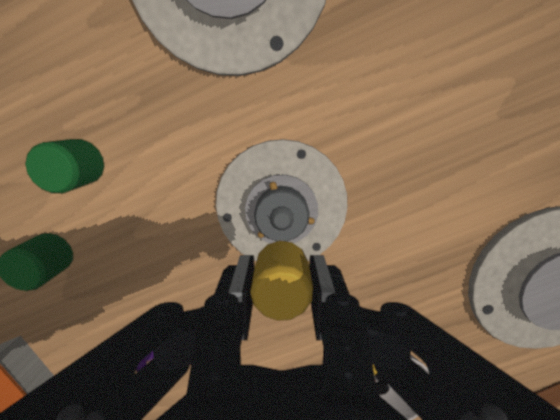

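The wrist view shows the dock with its spigot at (282,212), the stub at (283,217) and brass pins at about (273,185), (312,220) and (261,236). The yellow pot is in the jaws, upright. I'll fit the spigot centre and pin angles from this frame.

Run:
```python
from h import *
im,d,c=grab("wrist");P=pts(d,c);hsv=cv2.cvtColor(im,cv2.COLOR_BGR2HSV)
from scipy.optimize import least_squares
def fit(W,R,x0):
    r=least_squares(lambda q:np.hypot(W[:,0]-q[0],W[:,1]-q[1])-R,x0,loss="soft_l1",f_scale=.0005);return r.x.round(4),np.median(abs(r.fun)).round(5)
g=np.hypot(P[...,0]-.5485,P[...,1]+.0115)<.04
for zc,tol,nm in((.044,.002,"stub"),(.036,.002,"top")):
    Q=P[g&(abs(P[...,2]-zc)<tol)]
    if len(Q):print(nm,len(Q),np.percentile(Q,[2,50,98],axis=0).round(4).tolist(),cv2.minEnclosingCircle(Q[:,:2].astype(np.float32)))
# spigot top edge: pixels with z>.033
m=(g&(P[...,2]>.033)&(P[...,2]<.05)).astype(np.uint8);cs,_=cv2.findContours(m,0,1);k=max(cs,key=cv2.contourArea)
k=k[k[:,0,1]<225]
print("top fit",fit(np.array([ray(*p[0],c,.036)[:2] for p in k]),.0205,[.5485,-.0115]),len(k))
# disc upper arc
m=((P[...,2]>.004)&(np.hypot(P[...,0]-.5485,P[...,1]+.0115)<.07)).astype(np.uint8);cs,_=cv2.findContours(m,0,1);k=max(cs,key=cv2.contourArea);k=k[k[:,0,1]<200]
dc=fit(np.array([ray(*p[0],c,.008)[:2] for p in k]),.058,[.5485,-.0115]);print("disc",dc,len(k))
b=(cv2.inRange(hsv,(8,100,70),(22,255,255))>0)&g&(P[...,2]>.018)&(P[...,2]<.033)
n,l,s,ce=cv2.connectedComponentsWithStats(b.astype(np.uint8))
for i in range(1,n):
    if s[i,4]>5:
        w=ray(*ce[i],c,.029);v=w[:2]-np.array([.5485,-.0115]);print("pin",ce[i].round(1),s[i,4],w.round(4),"r",np.hypot(*v).round(4),"ang",np.degrees(np.arctan2(v[1],v[0])).round(1))
```

```text
stub 324 [[0.5421, -0.0201, 0.0422], [0.5491, -0.0129, 0.0442], [0.5568, -0.0059, 0.0456]] ((0.5499379634857178, -0.012879252433776855), 0.008662045933306217)
top 1675 [[0.5298, -0.0323, 0.0345], [0.547, -0.012, 0.0365], [0.5683, 0.0063, 0.0378]] ((0.549483060836792, -0.013300949707627296), 0.021995430812239647)
top fit (array([ 0.5479, -0.0124]), np.float64(0.00043)) 97
disc (array([ 0.5505, -0.0135]), np.float64(0.00032)) 174
pin [271.8 186.1] 42 [ 0.5256 -0.0099  0.029 ] r 0.023 ang 176.0
pin [309.8 220.6] 25 [0.5643 0.0069 0.029 ] r 0.0242 ang 49.3
pin [258.9 234.8] 21 [ 0.559  -0.0366  0.029 ] r 0.0272 ang -67.4
```

All the fits put the dock axis at about (0.5495, −0.013), with the pins at 52.6° (mod 120°). Lowering the yellow pot.

```bash
python3 -m crank '0.02 .001 -.0013 -.03 0;0.02 0 0 -.03 0;0.02 0 0 0 0;0.02 0 0 -.004 0;0.02 0 0 -.004 0;0.02 0 0 -.004 0;0.02 0 0 -.004 0;0.02 0 0 -.004 0;0.02 0 0 -.002 0;0.02 0 0 0 0;0.02 0 0 0 0' 20
python3 -c "
from h import *
pose()"
```

```text
t: 10.85
tool_pos: [0.5497, -0.0121, 0.0072]
ee_rot: [0.133, 1.571, -0.276]
force: [0.5, -0.5, -1.6]
width: 0.324
t 10.85 tcp [ 0.5497 -0.0121  0.0072] x [ 0. -0. -1.] y [0.398 0.918 0.   ] q [-0.15  0.51 -0.35  0.71 -0.    0.25] F [ 0.48 -0.45 -1.6 ] w 27.7
```

```bash
python3 -m crank '0.02 0 -.0007 -.001 0;0.02 0 0 -.001 0;0.02 0 0 0 0;0.02 0 0 0 0' 20
python3 -m crank '0.05 0 0 0 0;0.05 0 0 0 0;0.05 0 0 0 0;0.05 0 0 .02 0;0.05 0 0 .04 0;0.05 0 0 .05 0;0.05 0 0 0 0;0.05 0 0 0 0'
python3 - <<'E'
from h import *
pose();im,d,c=grab("wrist");cv2.imwrite("pics/w4.png",im);P=pts(d,c);hsv=cv2.cvtColor(im,cv2.COLOR_BGR2HSV)
Q=P[(cv2.inRange(hsv,(22,150,50),(34,255,255))>0)&(np.hypot(P[...,0]-.55,P[...,1]+.013)<.05)]
T=Q[Q[:,2]>np.percentile(Q[:,2],90)-.004];print(np.percentile(Q[:,2],[2,50,97]).round(4),cv2.minEnclosingCircle(T[:,:2].astype(np.float32)))
E
```

```text
t: 11.25
tool_pos: [0.5498, -0.0129, 0.0052]
ee_rot: [-0.2, 1.57, -0.608]
force: [-0.9, -1.2, 1.0]
width: 0.322
t: 12.05
tool_pos: [0.5506, -0.0129, 0.1163]
ee_rot: [0.259, 1.568, -0.15]
force: [-0.6, 0.1, -0.3]
width: 0.585
t 12.05 tcp [ 0.5506 -0.0129  0.1163] x [ 0.003 -0.    -1.   ] y [0.397 0.918 0.001] q [-0.16  0.39 -0.22  0.96  0.    0.25] F [-0.59  0.13 -0.3 ] w 50.0
[0.0447 0.0683 0.0697] ((0.5485467314720154, -0.013782723806798458), 0.013287302106618881)
```

Yellow pot's top measures z 0.0685 (0.068 expected) and it's centred at (0.5485, −0.0138), so it is seated. Now the farther green pot.

```bash
python3 -m crank '0.065 -.009 -.043 0 0;0.065 -.009 -.043 0 0;0.065 -.009 -.043 0 0;0.065 -.009 -.043 0 0;0.065 -.009 -.042 0 0;0.065 0 0 0 0;0.065 0 0 0 0'
python3 - <<'E'
from h import *
pose();im,d,c=grab("wrist");P=pts(d,c);hsv=cv2.cvtColor(im,cv2.COLOR_BGR2HSV)
m=(cv2.inRange(hsv,(50,100,25),(85,255,255))>0)&(P[...,2]>.01)&(P[...,2]<.06);n,l,s,ce=cv2.connectedComponentsWithStats(m.astype(np.uint8))
for i in range(1,n):
    if s[i,4]>100:
        Q=P[l==i];T=Q[Q[:,2]>.036];print(ce[i].round(),np.percentile(Q[:,2],97),cv2.minEnclosingCircle(T[:,:2].astype(np.float32)))
E
```

```text
t: 12.8
tool_pos: [0.5034, -0.2269, 0.1135]
ee_rot: [2.897, 1.568, 2.486]
force: [1.0, 0.6, -0.4]
width: 0.762
t 12.80 tcp [ 0.5034 -0.2269  0.1135] x [-0.002  0.002 -1.   ] y [0.399 0.917 0.001] q [-0.56  0.4  -0.21  0.96  0.   -0.15] F [ 1.03  0.55 -0.36] w 65.1
[334. 106.] 0.04195132987698049 ((0.4450000822544098, -0.1567140519618988), 0.019378548488020897)
[280. 206.] 0.04174283362098791 ((0.5042925477027893, -0.22971536219120026), 0.019036928191781044)
```

```bash
python3 -m crank '0.065 -.001 -.0015 -.045 0;0.065 0 0 -.045 0;0.065 0 0 -.035 0;0.065 0 0 -.018 0;0.065 0 0 0 0;0.065 0 0 0 0;0.03 0 0 0 0;0.03 0 0 0 0;0.03 0 0 0 0;0.03 0 0 0 0;0.03 0 0 0 0;0.03 0 0 0 0;0.058 0 0 0 0;0.058 0 0 0 0;0.058 0 0 0 0' 20
python3 -m crank '0.058 0 0 0 -8.5;0.058 0 0 0 -8.5;0.058 0 0 0 -8.5;0.058 0 0 0 -8.5;0.058 0 0 0 -8.5;0.058 0 0 0 -8.5;0.058 0 0 0 -8.5;0.058 0 0 0 -8.5;0.058 0 0 0 -8.5;0.058 0 0 0 -8.5;0.058 0 0 0 -5;0.058 0 0 0 0;0.03 0 0 0 0;0.03 0 0 0 0;0.03 0 0 0 0;0.03 0 0 0 0;0.03 0 0 0 0;0.03 0 0 0 0' 20
python3 -c "
from h import *
tips()"
```

```text
t: 14.35
tool_pos: [0.5038, -0.2284, -0.0276]
ee_rot: [-0.308, 1.57, -0.717]
force: [0.1, -0.5, 0.1]
width: 0.682
t: 16.15
tool_pos: [0.5038, -0.2284, -0.0277]
ee_rot: [1.356, 1.57, -0.623]
force: [-0.4, 1.1, 4.5]
width: 0.459
t 16.15 tcp [ 0.5038 -0.2284 -0.0277] x [ 0. -0. -1.] y [ 0.918 -0.397  0.   ] q [-0.56  0.56 -0.37  0.63 -0.    1.42] F [-0.43  1.13  4.47] w 39.2
scene tip z low [0.016  0.0238 0.0297 0.0338]
wrist tip z low [0.0119 0.0149 0.0174 0.018 ]
side tip z low [0.0125 0.0194 0.0228 0.0252]
```

```bash
python3 -m crank '0.03 0 0 .04 0;0.03 0 0 .04 0;0.03 0 0 .04 0;0.03 .0092 .0431 0 0;0.03 .0092 .0431 0 0;0.03 .0092 .0431 0 0;0.03 .0092 .0431 0 0;0.03 .0092 .0431 0 0;0.03 0 0 0 0;0.03 0 0 0 0;0.03 0 0 0 0;0.03 0 0 -.01 0;0.03 0 0 0 0' 20
python3 -c "
from h import *
pose()"
```

```text
t: 17.6
tool_pos: [0.5486, -0.0137, 0.0806]
ee_rot: [-1.269, 1.569, 3.033]
force: [-0.1, 0.8, 0.1]
width: 0.457
t 17.60 tcp [ 0.5486 -0.0137  0.0806] x [-0.002  0.    -1.   ] y [ 0.917 -0.399 -0.002] q [-0.16  0.42 -0.27  0.88 -0.    1.82] F [-0.08  0.8   0.09] w 39.0
```

```bash
python3 -m crank '0.03 0.0005 0.0005 -.005 0;0.03 0 0 -.008 0;0.03 0 0 -.008 0;0.03 0 0 -.008 0;0.03 0 0 -.008 0;0.03 0 0 -.008 0;0.03 0 0 -.008 0;0.03 0 0 -.008 0;0.03 0 0 -.006 0;0.03 0 0 -.004 0;0.03 0 0 -.002 0;0.03 0 0 0 0;0.03 0 0 0 0' 20
python3 -c "
from h import *
pose()"
```

```text
t: 18.9
tool_pos: [0.5504, -0.0123, 0.0093]
ee_rot: [1.802, 1.57, -0.178]
force: [0.1, -0.0, -0.9]
width: 0.46
t 18.90 tcp [ 0.5504 -0.0123  0.0093] x [ 0. -0. -1.] y [ 0.918 -0.397  0.   ] q [-0.16  0.51 -0.35  0.71 -0.    1.82] F [ 0.12 -0.02 -0.85] w 39.3
```

Reported z is 0.0093 and seat height is about 0.0083. I'll lower 1 mm, release and check.

```bash
python3 -m crank '0.03 -.0006 -.0006 -.001 0;0.03 0 0 0 0;0.03 0 0 0 0;0.06 0 0 0 0;0.06 0 0 0 0;0.06 0 0 0 0;0.06 0 0 .02 0;0.07 0 0 .04 0;0.08 0 0 .04 0;0.085 0 0 .02 0;0.085 0 0 0 0;0.085 0 0 0 0' 20
python3 - <<'E'
from h import *
pose()
for n in("wrist","scene","side"):
    im,d,c=grab(n);P=pts(d,c);hsv=cv2.cvtColor(im,cv2.COLOR_BGR2HSV)
    if n=="wrist":cv2.imwrite("pics/w5.png",im)
    Q=P[(cv2.inRange(hsv,(50,100,25),(85,255,255))>0)&(np.hypot(P[...,0]-.55,P[...,1]+.013)<.05)&(P[...,2]>.02)]
    T=Q[Q[:,2]>np.percentile(Q[:,2],97)-.005];print(n,np.percentile(Q[:,2],[2,97]).round(4),cv2.minEnclosingCircle(T[:,:2].astype(np.float32)))
    p=(cv2.inRange(hsv,(120,60,20),(165,255,255))>0)&(P[...,2]>.06)&(P[...,2]<.1)&(np.hypot(P[...,0]-.435,P[...,1]-.25)<.06);Q=P[p]
    if len(Q)>20: print(n,"cover",Q[:,2].mean(),cv2.minEnclosingCircle(Q[:,:2].astype(np.float32)))
E
```

```text
t: 20.1
tool_pos: [0.5496, -0.0129, 0.128]
ee_rot: [1.842, 1.57, -0.138]
force: [0.0, -0.4, -0.4]
width: 0.993
t 20.10 tcp [ 0.5496 -0.0129  0.128 ] x [ 0. -0. -1.] y [ 0.918 -0.397  0.   ] q [-0.16  0.38 -0.2   0.99  0.    1.82] F [ 0.04 -0.39 -0.42] w 84.8
wrist [0.0472 0.0779] ((0.5512311458587646, 0.0009082071483135223), 0.038748305290937424)
scene [0.0397 0.1437] ((0.5491987466812134, -0.016998443752527237), 0.0429367870092392)
scene cover 0.07709466810084094 ((0.4398866593837738, 0.25488120317459106), 0.02446841076016426)
side [0.0363 0.0753] ((0.5461404919624329, -0.016833528876304626), 0.01819526217877865)
side cover 0.07401076942654074 ((0.43390214443206787, 0.2501526474952698), 0.018025558441877365)
```

Green pot's top reads 0.075–0.078 (0.076 expected), so it is seated. Now the cover.

```bash
python3 -m crank '0.085 -.0193 .0441 0 0;0.085 -.0193 .0441 0 0;0.085 -.0193 .0441 0 0;0.085 -.0193 .0441 0 0;0.085 -.0193 .0441 0 0;0.085 -.0193 .0441 0 0;0.085 0 0 0 0;0.085 0 0 0 0;0.085 0 0 0 0'
python3 - <<'E'
from h import *
pose();im,d,c=grab("wrist");cv2.imwrite("pics/w6.png",im);P=pts(d,c);hsv=cv2.cvtColor(im,cv2.COLOR_BGR2HSV)
m=((P[...,2]>.066)&(P[...,2]<.085)&(np.hypot(P[...,0]-.4335,P[...,1]-.2515)<.045)&(hsv[...,1]>120));Q=P[m];print(len(Q),np.median(Q,axis=0),cv2.minEnclosingCircle(Q[:,:2].astype(np.float32)))
E
```

```text
t: 21.15
tool_pos: [0.4337, 0.251, 0.1275]
ee_rot: [-0.517, 1.57, -2.497]
force: [0.6, -0.1, 1.3]
width: 0.997
t 21.15 tcp [0.4337 0.251  0.1275] x [-0.001 -0.001 -1.   ] y [ 0.917 -0.398 -0.001] q [ 0.38  0.3  -0.33  0.95 -0.    2.36] F [ 0.57 -0.08  1.29] w 85.1
4546 [0.43545998 0.25141222 0.07576362] ((0.4343317747116089, 0.24876749515533447), 0.0323195606470108)
```

View pics/w6.png

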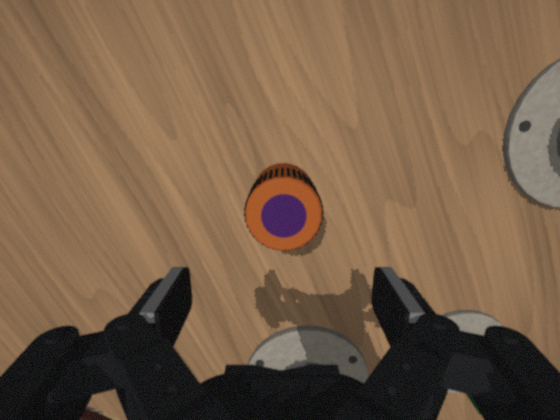

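The cover is at (283,213), centred between the fingers and about (0.434, 0.250). It carries no visible keyway mark. Descending for the same two-way squeeze.

```bash
python3 -m crank '0.085 0 -.0005 -.04 0;0.085 0 0 -.03 0;0.085 0 0 -.03 0;0.085 0 0 -.02 0;0.085 0 0 -.015 0;0.085 0 0 -.0075 0;0.085 0 0 0 0;0.055 0 0 0 0;0.055 0 0 0 0;0.055 0 0 0 0;0.055 0 0 0 0;0.055 0 0 0 0;0.08 0 0 0 0;0.08 0 0 0 0;0.08 0 0 0 0' 20
python3 -m crank '0.08 0 0 0 8.5;0.08 0 0 0 8.5;0.08 0 0 0 8.5;0.08 0 0 0 8.5;0.08 0 0 0 8.5;0.08 0 0 0 8.5;0.08 0 0 0 8.5;0.08 0 0 0 8.5;0.08 0 0 0 8.5;0.08 0 0 0 8.5;0.08 0 0 0 5;0.08 0 0 0 0;0.055 0 0 0 0;0.055 0 0 0 0;0.055 0 0 0 0;0.055 0 0 0 0;0.055 0 0 0 0' 40
python3 -c "
from h import *
tips()"
```

```text
t: 22.7
tool_pos: [0.4337, 0.2513, -0.0143]
ee_rot: [-2.912, 1.571, 1.392]
force: [-0.2, 0.0, 1.2]
width: 0.937
t: 24.4
tool_pos: [0.4337, 0.2512, -0.0141]
ee_rot: [-0.783, 1.571, -1.194]
force: [-1.4, -1.1, 6.1]
width: 0.728
t 24.40 tcp [ 0.4337  0.2512 -0.0141] x [ 0. -0. -1.] y [ 0.399  0.917 -0.   ] q [ 0.38  0.47 -0.51  0.6  -0.    0.79] F [-1.4  -1.07  6.06] w 62.1
scene tip z low [0.0314 0.0389 0.0418 0.0438]
wrist tip z low [0.0308 0.0346 0.0353 0.0358]
side tip z low [0.0298 0.0352 0.0392 0.0428]
```

```bash
python3 -m crank '0.055 0 0 .03 0;0.055 0 0 .05 0;0.055 0 0 .05 0;0.055 .0193 -.044 0 0;0.055 .0193 -.044 0 0;0.055 .0193 -.044 0 0;0.055 .0193 -.044 0 0;0.055 .0193 -.044 0 0;0.055 .0193 -.044 0 0;0.055 0 0 0 0;0.055 0 0 0 0;0.055 0 0 0 0;0.055 0 0 0 0' 40
python3 -c "
from h import *
pose()"
```

```text
t: 25.85
tool_pos: [0.549, -0.0115, 0.1156]
ee_rot: [3.066, 1.57, 2.659]
force: [0.9, 0.2, -1.7]
width: 0.721
t 25.85 tcp [ 0.549  -0.0115  0.1156] x [-0.001  0.    -1.   ] y [0.397 0.918 0.   ] q [-0.15  0.39 -0.22  0.96  0.    0.25] F [ 0.86  0.17 -1.7 ] w 61.6
```

```bash
python3 -m crank '0.055 .0005 -.001 -.02 0;0.055 0 0 -.01 0;0.055 0 0 -.01 0;0.055 0 0 -.01 0;0.055 0 0 -.01 0;0.055 0 0 -.01 0;0.055 0 0 0 0;0.055 0 0 0 0' 40
python3 -c "
from h import *
pose()"
```

```text
t: 26.65
tool_pos: [0.55, -0.0138, 0.0455]
ee_rot: [-2.82, 1.57, 3.054]
force: [-0.6, 0.5, -1.4]
width: 0.724
t 26.65 tcp [ 0.55   -0.0138  0.0455] x [-0.  0. -1.] y [ 0.398  0.918 -0.   ] q [-0.16  0.46 -0.31  0.8  -0.    0.25] F [-0.6   0.48 -1.38] w 61.8
```

```bash
python3 -m crank '0.055 -.0003 .0008 -.005 0;0.055 0 0 -.005 0;0.055 0 0 -.005 0;0.055 0 0 -.005 0;0.055 0 0 -.005 0;0.055 0 0 -.001 0;0.055 0 0 0 0;0.055 0 0 0 0' 40
python3 -c "
from h import *
pose()"
python3 -m crank '0.055 0 0 -.001 0;0.055 0 0 -.001 0;0.055 0 0 -.001 0;0.055 0 0 -.001 0;0.055 0 0 -.001 0;0.055 0 0 0 0;0.055 0 0 0 0' 40
python3 -c "
from h import *
pose()"
```

```text
t: 27.45
tool_pos: [0.5499, -0.013, 0.0197]
ee_rot: [0.176, 1.571, -0.233]
force: [0.3, 0.5, -2.1]
width: 0.725
t 27.45 tcp [ 0.5499 -0.013   0.0197] x [ 0. -0. -1.] y [0.398 0.918 0.   ] q [-0.16  0.49 -0.34  0.74 -0.    0.25] F [ 0.28  0.52 -2.08] w 61.9
t: 28.15
tool_pos: [0.5501, -0.0131, 0.0154]
ee_rot: [0.107, 1.57, -0.302]
force: [-2.9, 0.3, 8.2]
width: 0.727
t 28.15 tcp [ 0.5501 -0.0131  0.0154] x [ 0.001 -0.    -1.   ] y [0.397 0.918 0.   ] q [-0.16  0.5  -0.34  0.73 -0.    0.25] F [-2.88  0.34  8.25] w 62.1
```

The cover touches the pins at reported z 0.0155 (mouth ≈ 30 mm) with about 10 N of press. I'll turn it in 12° steps, each with a check that stops the chain when it drops.

```bash
cat > chk.py <<'E'
from h import *
import sys
o=bot.get_obs();print("CHK z %.4f Fz %.1f Tz %.2f"%(o["tool_pos"][2],o["force"][2],o["wrist_torque"][2]))
sys.exit(1 if o["force"][2]<3 or o["tool_pos"][2]<.0138 else 0)
E
python3 -m crank '0.055 0 0 -.0005 4;0.055 0 0 0 4;0.055 0 0 0 4;0.055 0 0 0 0' >/dev/null && python3 chk.py &&
python3 -m crank '0.055 0 0 0 4;0.055 0 0 0 4;0.055 0 0 0 0' >/dev/null && python3 chk.py &&
python3 -m crank '0.055 0 0 0 4;0.055 0 0 0 4;0.055 0 0 0 0' >/dev/null && python3 chk.py &&
python3 -m crank '0.055 0 0 0 4;0.055 0 0 0 4;0.055 0 0 0 0' >/dev/null && python3 chk.py &&
python3 -m crank '0.055 0 0 0 4;0.055 0 0 0 4;0.055 0 0 0 0' >/dev/null && python3 chk.py &&
python3 -m crank '0.055 0 0 0 4;0.055 0 0 0 4;0.055 0 0 0 0' >/dev/null && python3 chk.py &&
python3 -m crank '0.055 0 0 0 4;0.055 0 0 0 4;0.055 0 0 0 0' >/dev/null && python3 chk.py
python3 -c "
from h import *
pose()"
```

```text
CHK z 0.0153 Fz 10.8 Tz 0.14
CHK z 0.0154 Fz 10.3 Tz 0.17
CHK z 0.0153 Fz 10.1 Tz 0.06
CHK z 0.0141 Fz 1.0 Tz 0.03
t 29.45 tcp [ 0.5497 -0.0128  0.0141] x [-0.  0. -1.] y [-0.219  0.976  0.   ] q [-0.16  0.5  -0.35  0.72  0.   -0.38] F [-1.16  0.71  0.98] w 62.0
```

It dropped after about 36° of turning (Fz fell from 10 N to 1 N). I'll press down gently.

```bash
python3 -m crank '0.055 0 0 -.0015 1;0.055 0 0 -.0015 1;0.055 0 0 -.0015 0;0.055 0 0 0 0;0.055 0 0 0 0' 60; python3 -c "
from h import *
pose()"
```

```text
t: 29.95
tool_pos: [0.5495, -0.0128, 0.0092]
ee_rot: [2.487, 1.57, 2.741]
force: [0.2, 1.3, -3.3]
width: 0.717
t 29.95 tcp [ 0.5495 -0.0128  0.0092] x [-0.001  0.    -1.   ] y [-0.251  0.968  0.   ] q [-0.16  0.51 -0.35  0.71  0.   -0.41] F [ 0.21  1.29 -3.32] w 61.2
```

```bash
python3 -m crank '0.055 0 0 -.002 0;0.055 0 0 -.002 0;0.055 0 0 -.002 0;0.055 0 0 -.002 0;0.055 0 0 -.002 0;0.055 0 0 -.001 0;0.055 0 0 0 0;0.055 0 0 0 0;0.055 0 0 0 0' 60; python3 -c "
from h import *
pose()"
```

```text
t: 30.85
tool_pos: [0.5497, -0.0128, -0.0012]
ee_rot: [1.864, 1.571, 2.118]
force: [-2.7, 1.7, 5.7]
width: 0.719
t 30.85 tcp [ 0.5497 -0.0128 -0.0012] x [-0.  0. -1.] y [-0.252  0.968  0.   ] q [-0.16  0.52 -0.36  0.69  0.   -0.41] F [-2.69  1.74  5.68] w 61.4
```

```bash
python3 -m crank '0.055 0 0 -.001 0;0.055 0 0 -.001 0;0.055 0 0 -.0005 0;0.055 0 0 0 0;0.055 0 0 0 0;0.055 0 0 0 0' 60
python3 - <<'E'
from h import *
pose()
out=[]
for n,r in(("scene",(240,150)),("side",(190,120))):
    im,d,c=grab(n);P=pts(d,c);hsv=cv2.cvtColor(im,cv2.COLOR_BGR2HSV)
    m=(cv2.inRange(hsv,(2,150,50),(16,255,255))>0)&(np.hypot(P[...,0]-.55,P[...,1]+.013)<.05)&(P[...,2]>.009)
    Q=P[m];print(n,len(Q),np.percentile(Q[:,2],[1,50,99]).round(4))
    out.append(cv2.resize(im[r[1]:r[1]+130,r[0]:r[0]+130],(390,390)))
cv2.imwrite("pics/end.png",np.hstack(out))
E
```

```text
t: 31.45
tool_pos: [0.55, -0.0128, -0.0022]
ee_rot: [-0.26, 1.57, -0.006]
force: [-8.6, 2.5, 24.8]
width: 0.72
t 31.45 tcp [ 0.55   -0.0128 -0.0022] x [ 0.001 -0.    -1.   ] y [-0.252  0.968 -0.   ] q [-0.16  0.52 -0.36  0.69  0.   -0.41] F [-8.57  2.46 24.75] w 61.5
scene 2750 [0.0171 0.3048 0.4484]
side 549 [0.0121 0.0519 0.2711]
```

View pics/end.png

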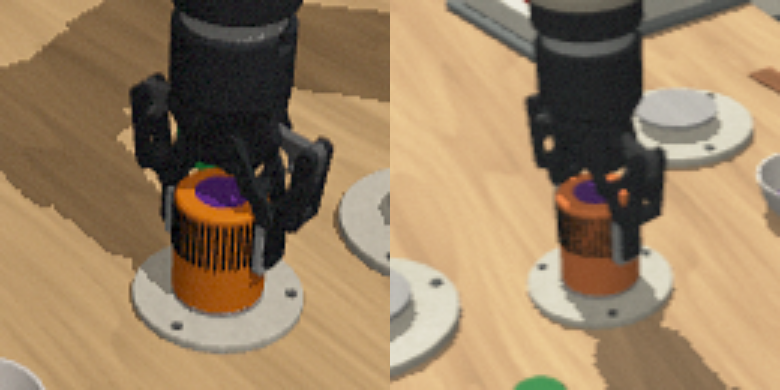

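The final view shows the cover upright and seated low on the small dock, still gripped. Its mouth is at about 12 mm by the arm's travel, with a hard stop at 25 N. Handing in.

```bash
python3 -c "
from h import *
print(bot.finish_job());pose()"
```

```text
the job is handed in; nothing more can be done
None
the job is handed in; nothing more can be done
```

The job is handed in at about 31.5 s of the 72 s allowed. The yellow pot is on the spigot, the green pot is over it, and the orange cover is over both, keyed onto the pins and held pressed home in the grip. The hand-in gave no verdict, so what follows is from my own last checks.

- **Pots:** after release, the yellow pot's top read 68.5 mm (68 expected). The green pot's top read 75–78 mm (76 expected). I could not see either pot again once the cover was on.
- **Cover:** it rested on the pins at a mouth height of about 30 mm and dropped after about 36° of turning. It now sits at about 12 mm by the arm's travel, against a hard stop with roughly 25 N of push. The tool is on the measured dock axis to within about 1 mm, vertical, and closed to 61.5 mm with the grip set at 60 N. I did not read the spring ring directly; its position is inferred from the cover height.
- **Bystanders:** the planned paths stayed clear of the bowl, spool and book, but I did not measure their positions again at the end.

Two checks disagreed along the way:
- **Tool height:** the reported tool height was about 40 mm too low. The first attempt on the yellow pot closed in the air above it. I saw this in the pictures, measured the fingertips by depth, and used those heights from then on.
- **Fixed cameras:** the two fixed cameras differed by up to about 6 mm in xy. I corrected this using the squeezed pot's position and looks from the wrist camera.

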